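Find the rocking cover of the parts case and seat it

TASK

One of the six yellow covers of the blue parts case is not seated. Press the covers lightly near an edge with a fingertip until you find the one that rocks under it, then press that one on its middle until it is fully down on its seal, level and no longer rocking. Only press: do not pull up any cover, do not press brutally, and leave the marker, bottle, nut and tape measure where they are.

Things in the scene. Friction and masses are not known exactly. Their poses are not given: they have to be found in the camera images.
- case: Flat blue parts case, 160 x 230 mm, fixed. Origin: centre of its underside on the bench; x from its front edge (black handle, towards the robot) to the back, y to its left, z up; yaw up to 0.3 rad. Two rows (x = -35, +35 mm) of three square pockets (y = +70, 0, -70 mm); frame bars between them 10 mm wide, tops 30 mm above the bench; 14 mm gaps between covers.
- cover_1: Yellow square cover, front row (nearer the robot), left (+y of the case); 56 x 56 mm, 16 mm thick, flat top with a black dot in the middle. Origin: centre of its underside, at the start 26 mm above the bench; the top is 16 mm above that. Axes as the case's while level. All six look the same and start level at the same height; which one is loose changes from start to start.
- cover_2: Yellow square cover, front row, middle. Shape, size and origin as cover_1. Firm covers (five of the six, any of them) rest on thick seals: pressed anywhere they hardly move (under 1 mm).
- cover_3: Yellow square cover, front row, right. Shape, size and origin as cover_1. The loose cover (one of the six, any of them) hangs on its stem 7 mm above a thin seal: a light press of 1 to 3 N 15 to 20 mm from its middle tips it by up to 0.25 rad, so a finger pressing there sinks 2 to 5 mm (least for a wide flat fingertip); let go, it springs back level.
- cover_4: Yellow square cover, back row, left. Shape, size and origin as cover_1. Pressed on its middle dot, the loose cover (any of the six) stays up until its stem slips at 8 to 10 N; it then goes down 7 mm onto its seal and stays there when let go, level and no longer rocking, its top 35 mm above the bench, 7 mm lower than the firm covers.
- cover_5: Yellow square cover, back row, middle. Shape, size and origin as cover_1; may be firm or loose like any other.
- cover_6: Yellow square cover, back row, right. Shape, size and origin as cover_1; may be firm or loose like any other.
- marker: Bystander: red and white marker pen, 135 mm long, lying behind the case. Origin on the bench under its middle.
- oil_bottle: Bystander: small brown dropper bottle, 34 mm across, 102 mm tall, standing behind the case. Origin at the centre of its underside.
- hex_nut: Bystander: steel hexagon nut, 22 mm across, 10 mm high, on the bench to the left of the case. Origin at the centre of its underside.
- tape_measure: Bystander: yellow tape measure, 89 x 58 x 64 mm, standing on the bench to the right of the case. Origin on its underside near the middle.

How it is judged:
By the outcome, as a careful person would: the job done as asked, in the order asked, and still so for the second after the job is handed in, with the robot touching nothing.
It also fails if it takes over 51 s, if anything falls off the work surface, if the arm or the gripper's body presses on something with over 40 N, if the wrist force passes 120 N, or if a joint passes its speed limit or range.

ROBOT

A 6-joint arm with a two-finger parallel gripper is mounted at the origin on a cart in front of the work surface, level with it; the furniture and walls round the work are solid. World frame = base frame: x ahead of the robot, y to its left, z up, the work surface at z = 0. Lengths are in m, angles in rad, forces in N, time in s.
With the tool pointing down it reaches from about 0.4 to 0.825 m from the base axis. Payload 7 kg.
Tool frame: the origin (TCP) lies between the finger pads; the fingertips stand 11 mm ahead of it and the grasp point (between the pads) lies 8 mm behind it; z points along the fingers, y is the direction in which the jaws open and shut (so a half turn about z gives the same grasp; the last joint's range is limited). The gripper opens to 88 mm and grips with 3 to 60 N. Pads are 19 mm wide; open, the fingers measure 130 mm over their backs; the gripper's body (78 mm by 193 mm) begins 47 mm behind the grasp point.
Start: joints at [1.6, 0.359, 0.012, 0, -1.224, -0.288], TCP at [0.173, 0.652, 0.213] pointing down, gripper open.
Joint ranges: [-3.07, 3.07], [-1.43, 2.12], [-1.02, 1.25], [-3.03, 1.67], [-3.05, -0], [-3.03, 3.03]. Speed limits (rad/s): [2.39, 2.39, 3.01, 3.14, 3.14, 3.14].

INTERFACE

Orientations are given as [roll, pitch, yaw] about the fixed x, y, z axes, in that order (R = Rz(yaw) Ry(pitch) Rx(roll)).
In Python, from station import arm gives the robot as it stands.
- The arm moves only by the tool jog_arm, never from a script. Its argument "plan" is text: rows parted by semicolons, each of 7 numbers parted by spaces: the shift along the world's x, y, z in m, then the turn, a rotation vector about the world's x, y, z in rad, then the gripper command: -1 is shut, 1 is fully open, values between are in proportion. In form: dx dy dz rx ry rz hand; .... A call has 1 to 8 rows; each row shifts and turns the pose as measured when the row begins; what a row does not reach is not made up. A row lasts 1/12 s, in which the tool goes at most 41.7 mm and 7.16 degrees, less where a joint would pass 70% of its speed; a pose out of reach is approached as far as the arm can. A call with a gripper value outside its range is refused whole. The fingers move at their own pace and stop on an object; "grip_force" is the grip in N (left out, the last holds). Time passes only in rows, so rows that do not move let the fingers close. It gives the time, the measured TCP pose, the force and the opening at its end, in the units of the state.
- arm.get_state(): the state, without advancing time (a new reading comes with each control period).
- arm.grab_frame(name): name is "scene" or "top"; returns the picture (480x640x3 uint8, blue, green, red); there is no depth.
- arm.camera_model(name): a dict with "vertical_fov" (degrees; the focal length in pixels is half the picture's height over the tangent of half this angle, whatever the lens; pixels are square), "cx", "cy" (the principal point, pixels), "origin" and "attitude" of the camera in the world. Camera axes: x right, y down, z forward; pixel columns grow to the right and rows downward; lengths in m; the calibration is good to about 2 mm. A picture is of the moment at which its call begins. camera_model takes no time and is no camera call.
- arm.job_done(): hands the job in, once; it reports no verdict.
The state is a dict: "t": time; "q": joint angles; "qd": joint speeds; "joint_efforts": joint torques, N m; "eef_pos": TCP position; "ee_rot": TCP orientation; "force": force on the tool from outside, world axes, zero at the start; "moment": the same for the moment, N m; "width": finger opening in m.
Only numpy, scipy, OpenCV 4.12 (cv2) and the standard library are available. Lean on these libraries where they do the work, as an engineer would, in place of code of your own. Each camera call takes 0.05 s, during which the arm holds its last target. There are 200 camera calls.

## Working session

There is one attempt and no reset: what is moved stays moved. The work goes in short steps, Python scripts to look and compute and a tool call to move; the robot and the scene stay as the last step left them, time stands still between calls to the robot, and variables do not carry over. Pictures are saved under pics/ and viewed, about 8 in all and at most 12, crops included, and the job is handed in when it is done.

Besides the shell and the picture viewer there is one more tool, called after "Request:" by a JSON object that holds its "op" and its "data". jog_arm: Moves the arm, as the interface text tells. Its arguments: {"type":"object","properties":{"plan":{"type":"string"},"grip_force":{"type":"number"}},"required":["plan"]}

```bash
mkdir -p pics; python3 - <<'E'
from station import arm
import cv2
for n in("scene","top"):
    m=arm.camera_model(n);print(n,m)
    cv2.imwrite(f"pics/{n}0.png",arm.grab_frame(n))
print(arm.get_state())
E
```

```text
scene {'vertical_fov': 47.62118723660016, 'cx': 313.1029406397116, 'cy': 231.98017900747402, 'origin': array([0.04461744, 0.36428154, 0.54981655]), 'attitude': array([-2.17133905, -0.01408636, -2.12305326])}
top {'vertical_fov': 56.54450606014279, 'cx': 315.68202279077684, 'cy': 242.2356042451032, 'origin': array([ 0.57402233, -0.03715361,  0.88614718]), 'attitude': array([-3.10302416,  0.02689165, -1.58407802])}
{'t': 0.1, 'q': array([ 1.60006115e+00,  3.59346274e-01,  1.11681168e-02, -2.96309252e-04,
       -1.22408529e+00, -2.88092525e-01]), 'qd': array([-8.30702425e-04, -8.66493124e-04,  1.95181582e-03,  1.76540574e-03,
       -3.42515302e-04, -1.23263523e-05]), 'joint_efforts': array([-1.81586369e-03, -5.84164274e+01,  2.93750793e+01,  7.01568648e+00,
        1.01079335e-02, -6.30680302e-05]), 'eef_pos': array([0.17268455, 0.65208054, 0.21230621]), 'ee_rot': array([ 3.14010685e+00, -1.49796255e-04, -2.58928480e-01]), 'force': array([ 0.45451793, -0.06663643,  0.1441501 ]), 'moment': array([-0.04863637,  0.0312561 ,  0.0146212 ]), 'width': 0.08776405701305423}
```

View pics/top0.png

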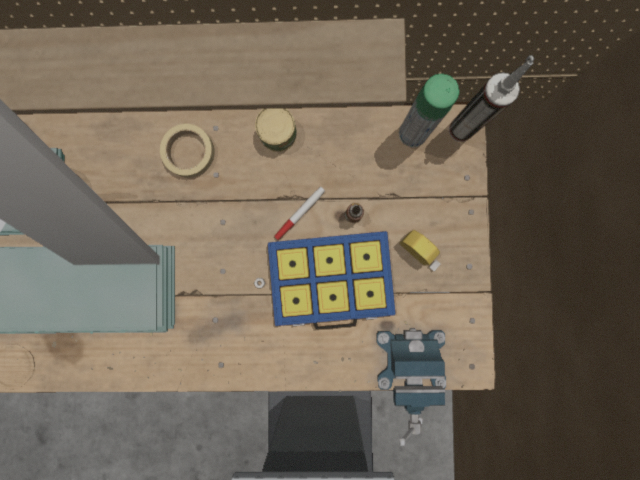

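View pics/scene0.png

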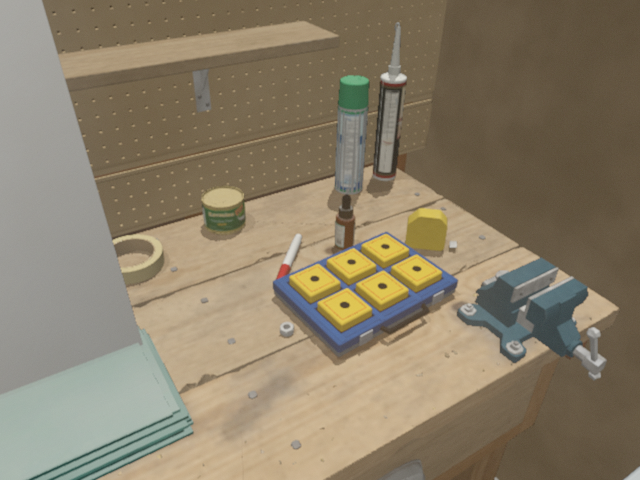

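The two views show the case with six yellow covers around top pixel (332,279), and a vise at front right. A grey panel stands at left, with its lower edge at top (75–160,265); I need to swing clear of it. Next I'll triangulate the dots and the panel's edge.

```bash
cat >h.py <<'E'
import numpy as np,cv2
from scipy.spatial.transform import Rotation as R
from station import arm
def ray(n,uv):
    m=arm.camera_model(n);f=240/np.tan(np.radians(m["vertical_fov"]/2))
    d=np.array([(uv[0]-m["cx"])/f,(uv[1]-m["cy"])/f,1.])
    return m["origin"],R.from_euler("xyz",m["attitude"]).as_matrix()@d
def atz(n,uv,z):
    o,d=ray(n,uv);return (o+d*(z-o[2])/d[2])
def tri(a,b):
    o1,d1=ray("scene",a);o2,d2=ray("top",b)
    s=np.linalg.lstsq(np.c_[d1,-d2],o2-o1,rcond=None)[0]
    p,q=o1+s[0]*d1,o2+s[1]*d2
    return (p+q)/2,np.linalg.norm(p-q)
E
python3 - <<'E'
from h import *
np.set_printoptions(precision=4,suppress=True)
loc=[(x,y) for x in(-.035,.035) for y in(.07,0,-.07)]
px={"top":[(296,300.5),(333,297.5),(370,294),(292.5,264),(329.5,260.5),(366.5,257)],
"scene":[(345,306),(382,290),(417,269),(314.5,282.5),(351,262),(385.5,250.5)]}
for n in px:
    g=cv2.cvtColor(cv2.imread(f"pics/{n}0.png"),cv2.COLOR_BGR2GRAY)
    P=[]
    for u,v in px[n]:
        u0,v0=int(u),int(v);w=g[v0-6:v0+7,u0-6:u0+7].astype(float)
        k=np.clip(95-w,0,None);yy,xx=np.mgrid[-6:7,-6:7]
        c=(u0+(k*xx).sum()/k.sum(),v0+(k*yy).sum()/k.sum());P.append(atz(n,c,.042)[:2])
    P=np.array(P);L=np.array(loc)
    a=P-P.mean(0);yaw=np.angle(((L[:,0]-1j*L[:,1])*(a[:,0]+1j*a[:,1])).sum())
    r=np.array([[np.cos(yaw),-np.sin(yaw)],[np.sin(yaw),np.cos(yaw)]])
    print(n,"centre",P.mean(0),"yaw",yaw);print(P, np.abs(P-P.mean(0)-L@r.T).max())
# panel: right edge line in both
def pl(n,a,b):
    o,d=ray(n,a);_,e=ray(n,b);k=np.cross(d,e);return k/np.linalg.norm(k),o
k1,o1=pl("scene",(45,0),(140,340));k2,o2=pl("top",(0,100),(160,265))
dr=np.cross(k1,k2);
for z in(0,.1,.3,.5): print("edge",z,np.linalg.solve([k1,k2,[0,0,1]],[k1@o1,k2@o2,z]))
for p in((160,265),(75,265),(0,100),(0,200)): print("top z0",p,atz("top",p,0),"z.5",atz("top",p,.5))
print("scene floor",atz("scene",(137,335),0))
for p,q in(((468,310),(383,383)),((563,262),(438,337)),((585,285),(440,398))): print("vise",tri(p,q))
E
python3 -c "
import cv2
a=cv2.imread('pics/top0.png')[60:400,0:190];b=cv2.imread('pics/scene0.png')[140:480,0:200]
cv2.imwrite('pics/panel.png',cv2.resize(cv2.hconcat([a,b]),None,fx=1.75,fy=1.75))"
```

```text
top centre [ 0.5383 -0.0426] yaw 0.08085729319260114
[[ 0.4977  0.0244]
 [ 0.5034 -0.0454]
 [ 0.509  -0.1153]
 [ 0.5675  0.0303]
 [ 0.5733 -0.0398]
 [ 0.5788 -0.1096]] 0.0002312195752451618
scene centre [ 0.5395 -0.0418] yaw 0.08121392655081112
[[ 0.4989  0.0252]
 [ 0.5046 -0.0446]
 [ 0.5102 -0.1144]
 [ 0.5687  0.031 ]
 [ 0.5744 -0.0388]
 [ 0.5801 -0.1089]] 0.0001774264461335967
edge 0 [0.5563 0.288  0.    ]
edge 0.1 [0.5947 0.2866 0.1   ]
edge 0.3 [0.6716 0.2837 0.3   ]
edge 0.5 [0.7484 0.2809 0.5   ]
top z0 (160, 265) [0.5674 0.2987 0.    ] z.5 [0.5711 0.1092 0.5   ]
top z0 (75, 265) [0.5696 0.4715 0.    ] z.5 [0.5721 0.1845 0.5   ]
top z0 (0, 100) [0.9099 0.6304 0.    ] z.5 [0.7204 0.2537 0.5   ]
top z0 (0, 200) [0.7037 0.6274 0.    ] z.5 [0.6305 0.2524 0.5   ]
scene floor [0.6322 0.2812 0.    ]
vise (array([ 0.3695, -0.1127,  0.0722]), np.float64(0.05365825089816776))
vise (array([ 0.4059, -0.2557,  0.0673]), np.float64(0.06346074368422279))
vise (array([ 0.326 , -0.2329,  0.0909]), np.float64(0.008666562076167436))
```

View pics/panel.png

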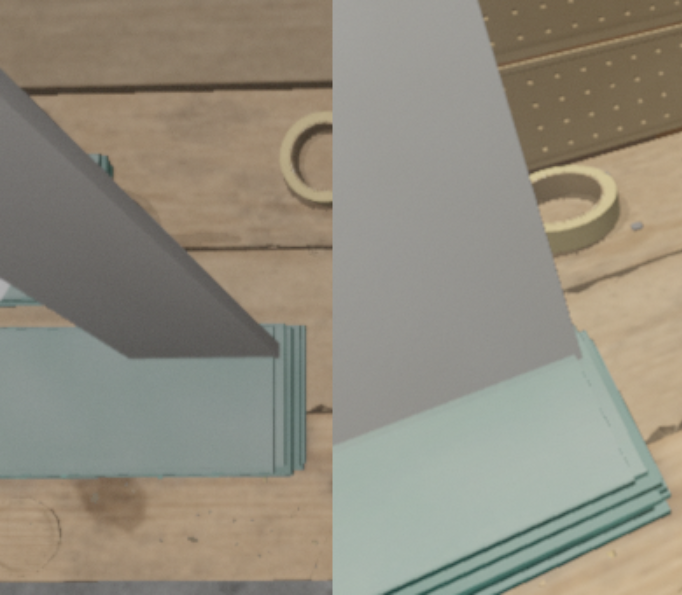

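The panel leans back from x≈0.55 and rises off the teal plates, so an arc nearer the base (x≤0.47) clears it. Both cameras agree on the case pose to about 1 mm: centre (0.539,-0.042), yaw 0.081. I'll start the swing, shutting the gripper and turning the tool to the case's yaw.

Request:
{"op": "jog_arm", "data": {"plan": "0.018 -0.034 0.008 0 0 0.04 -1; 0.018 -0.034 0.008 0 0 0.04 -1; 0.018 -0.034 0.008 0 0 0.04 -1; 0.018 -0.034 0.008 0 0 0.04 -1; 0.02 -0.034 0.004 0 0 0.04 -1; 0.02 -0.034 0 0 0 0.04 -1; 0.02 -0.034 0 0 0 0.04 -1; 0.02 -0.034 0 0 0 0.04 -1", "grip_force": 10}}

```text
t: 0.77
eef_pos: [0.3243, 0.3717, 0.2419]
ee_rot: [3.13, -0.001, 0.083]
force: [0.6, 0.6, -0.5]
width: 0.0398
```

Request:
{"op": "jog_arm", "data": {"plan": "0.012 -0.038 0 0 0 0 -1; 0.014 -0.038 0 0 0 0 -1; 0.016 -0.038 0 0 0 0 -1; 0.018 -0.037 0 0 0 0 -1; 0.018 -0.037 0 0 0 0 -1; 0.018 -0.037 0 0 0 0 -1; 0.018 -0.037 0 0 0 0 -1; 0.018 -0.037 -0.01 0 0 0 -1"}}

```text
t: 1.43
eef_pos: [0.4541, 0.0661, 0.234]
ee_rot: [3.133, -0.005, 0.09]
force: [1.4, 1.0, 0.6]
width: 0.0006
```

Request:
{"op": "jog_arm", "data": {"plan": "0.009 -0.014 -0.03 0.004 0.002 -0.005 -1; 0.009 -0.014 -0.035 0.004 0.002 -0.004 -1; 0.008 -0.014 -0.035 0 0 0 -1; 0 0 -0.03 0 0 0 -1; 0 0 -0.025 0 0 0 -1; 0 0 -0.01 0 0 0 -1; 0 0 0 0 0 0 -1; 0 0 0 0 0 0 -1"}}

```text
t: 2.1
eef_pos: [0.4804, 0.0118, 0.0612]
ee_rot: [3.141, -0.001, 0.068]
force: [-1.3, 0.1, 1.0]
width: 0.0004
```

```bash
python3 - <<'E'
from h import *
s=arm.get_state();print(s["eef_pos"],s["ee_rot"],s["force"],s["moment"])
cv2.imwrite("pics/t1.png",cv2.resize(arm.grab_frame("scene")[170:370,240:480],None,fx=3,fy=3))
E
```

```text
[0.48042509 0.01179868 0.06117148] [ 3.14115926e+00 -1.24600016e-03  6.78749950e-02] [-1.34238694  0.10166355  1.0007984 ] [-0.06079024 -0.03384883 -0.00882732]
```

View pics/t1.png

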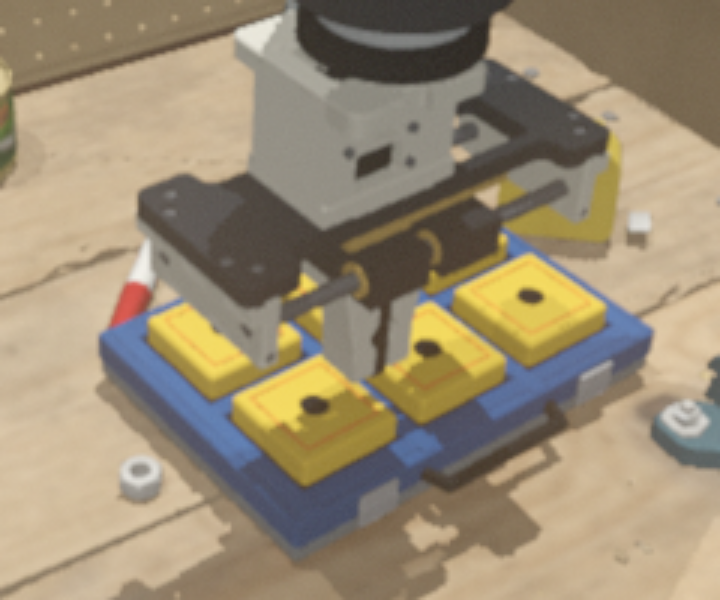

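The picture shows the shut fingers hovering over the gap edge of cover_1, about 11 mm too far right, and the gripper body clear. I'll correct sideways and then take small downward steps.

Request:
{"op": "jog_arm", "data": {"plan": "0 0.011 0 0 0 0.013 -1; 0 0 0 0 0 0 -1; 0 0 -0.004 0 0 0 -1; 0 0 -0.002 0 0 0 -1; 0 0 0 0 0 0 -1"}}

```text
t: 2.57
eef_pos: [0.4838, 0.0264, 0.0597]
ee_rot: [-3.139, -0.01, 0.085]
force: [-0.1, 0.2, -0.6]
width: 0.0007
```

Request:
{"op": "jog_arm", "data": {"plan": "-0.003 -0.003 -0.003 -0.003 0.008 0 -1; 0 0 -0.002 0 0 0 -1; 0 0 -0.002 0 0 0 -1; 0 0 0 0 0 0 -1"}}

```text
t: 2.9
eef_pos: [0.4807, 0.0233, 0.0527]
ee_rot: [-3.141, -0.003, 0.085]
force: [-0.3, -1.1, -0.4]
width: 0.0002
```

Request:
{"op": "jog_arm", "data": {"plan": "0 0 -0.001 0 0 0 -1; 0 0 -0.001 0 0 0 -1; 0 0 0 0 0 0 -1"}}

```text
t: 3.15
eef_pos: [0.4806, 0.023, 0.0502]
ee_rot: [-3.141, -0.002, 0.085]
force: [-0.1, 0.2, 0.6]
width: 0.0002
```

Request:
{"op": "jog_arm", "data": {"plan": "0 0 -0.001 0 0 0 -1; 0 0 0 0 0 0 -1"}}

```text
t: 3.32
eef_pos: [0.4806, 0.0229, 0.0491]
ee_rot: [-3.141, -0.002, 0.084]
force: [-0.0, -0.7, 0.5]
width: 0.0003
```

```bash
python3 - <<'E'
from h import *
s=arm.get_state();print(s["eef_pos"],s["force"],s["moment"])
cv2.imwrite("pics/t2.png",cv2.resize(arm.grab_frame("scene")[230:350,280:440],None,fx=5,fy=5))
E
```

```text
[0.48057761 0.02290949 0.04910108] [-0.0427115  -0.69559005  0.48806521] [-0.05655496  0.01086498  0.03723957]
```

View pics/t2.png

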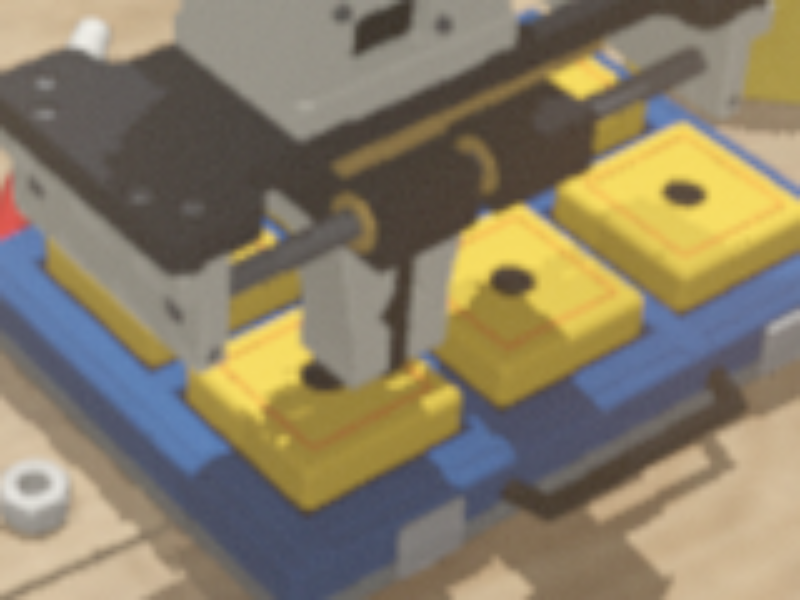

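```bash
cat >>h.py <<'E'
def proj(n,P):
    m=arm.camera_model(n);f=240/np.tan(np.radians(m["vertical_fov"]/2))
    p=R.from_euler("xyz",m["attitude"]).as_matrix().T@(np.array(P)-m["origin"])
    return np.array([m["cx"]+f*p[0]/p[2],m["cy"]+f*p[1]/p[2]])
E
python3 - <<'E'
from h import *
s=arm.get_state();p=s["eef_pos"];M=R.from_euler("xyz",s["ee_rot"]).as_matrix()
img=cv2.resize(arm.grab_frame("scene")[230:350,280:440],None,fx=5,fy=5)
def c(P): return tuple(int(x) for x in (proj("scene",P)-(280,230)+.5)*5)
for h in(.011,-.03):
  q=[c(p+M@[a,b,h]) for a,b in((-.0095,-.021),(-.0095,.021),(.0095,.021),(.0095,-.021))]
  cv2.polylines(img,[np.array(q)],True,(0,0,255) if h>0 else (255,0,255),1)
cc=np.array([.4983,.0248,.042]);w=.081;Z=np.array([[np.cos(w),-np.sin(w),0],[np.sin(w),np.cos(w),0],[0,0,1]])
for i in(0,1):
  q=[c(cc+Z@[a,b-.07*i,0]) for a,b in((-.028,-.028),(-.028,.028),(.028,.028),(.028,-.028))]
  cv2.polylines(img,[np.array(q)],True,(0,255,0),1)
cv2.imwrite("pics/t3.png",img)
E
```

```text
(no output)
```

View pics/t3.png

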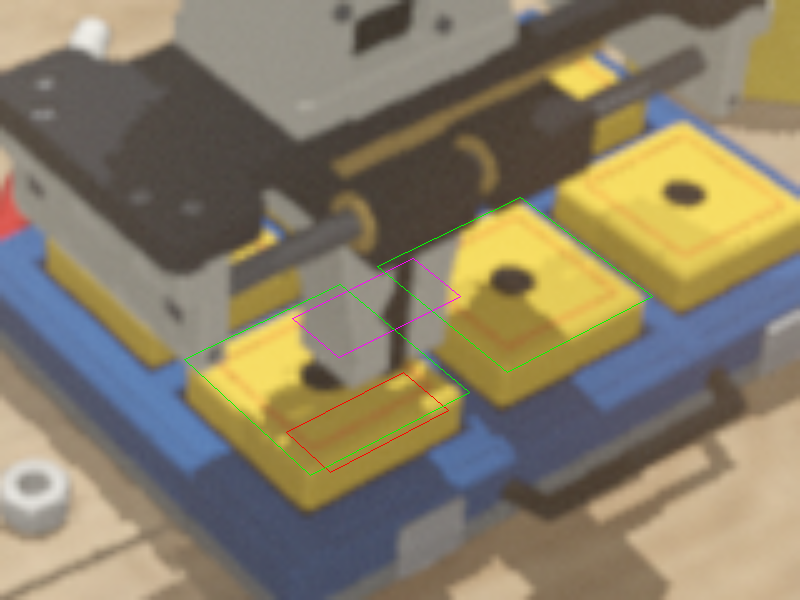

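```bash
python3 - <<'E'
from h import *
s=arm.get_state();p=s["eef_pos"];M=R.from_euler("xyz",s["ee_rot"]).as_matrix()
for P in([-.039,-.0965,-.055],[-.039,.0965,-.055],[.039,-.0965,-.055],[-.039,-.0965,-.085],[-.039,.0965,-.085]):
  print(P,(proj("scene",p+M@P)-(280,230)+.5)*5)
a=arm.grab_frame("scene")[285:335,312:378]
cv2.imwrite("pics/t4.png",cv2.convertScaleAbs(cv2.resize(a,None,fx=12,fy=12,interpolation=cv2.INTER_CUBIC),alpha=1.3))
E
```

```text
[-0.039, -0.0965, -0.055] [173.26192772 471.98216606]
[-0.039, 0.0965, -0.055] [751.75115022 176.32722357]
[0.039, -0.0965, -0.055] [-11.52948258 293.90557939]
[-0.039, -0.0965, -0.085] [175.47735156 375.45262195]
[-0.039, 0.0965, -0.085] [767.47934297  85.75565992]
```

View pics/t4.png

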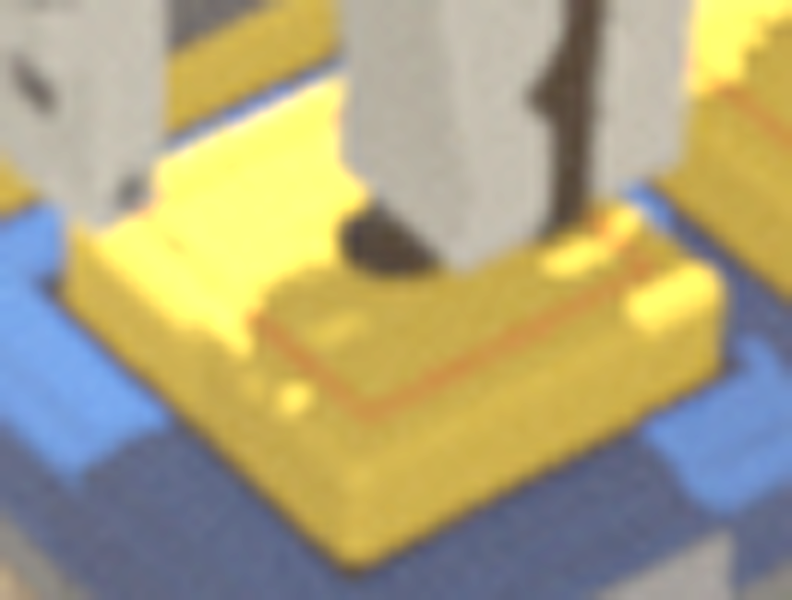

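The fingertips show at about crop (460,265), still above a level cover_1 and roughly 20 mm higher than the stated tip offset implies; the force also reads no contact. I'll keep going down in small steps on force.

Request:
{"op": "jog_arm", "data": {"plan": "0 0 -0.002 0 0 0 -1; 0 0 -0.001 0 0 0 -1; 0 0 0 0 0 0 -1"}}

```text
t: 3.72
eef_pos: [0.4809, 0.0231, 0.0462]
ee_rot: [-3.141, -0.003, 0.085]
force: [1.0, -0.4, -0.5]
width: 0.0006
```

```bash
python3 - <<'E'
from h import *
s=arm.get_state();p=s["eef_pos"];M=R.from_euler("xyz",s["ee_rot"]).as_matrix();print(p,s["force"],s["q"])
img=arm.grab_frame("top")[190:350,220:430]
img=cv2.resize(img,None,fx=3.8,fy=3.7)
def c(P): return tuple(int(x) for x in (proj("top",P)-(220,190)+.5)*(3.8,3.7))
for h,a0,b0,col in((-.09,.039,.0965,(255,0,255)),(.011,.0095,.021,(0,0,255))):
  q=[c(p+M@[a*a0,b*b0,h]) for a,b in((-1,-1),(-1,1),(1,1),(1,-1))]
  cv2.polylines(img,[np.array(q)],True,col,1)
cv2.imwrite("pics/t5.png",img)
E
```

```text
[0.48085493 0.02309693 0.04621282] [ 0.97662068 -0.43636718 -0.49377949] [ 4.58192044e-01  2.24206891e-01 -6.24112572e-01  7.00540823e-04
 -7.19760343e-01  1.19667032e+00]
```

View pics/t5.png

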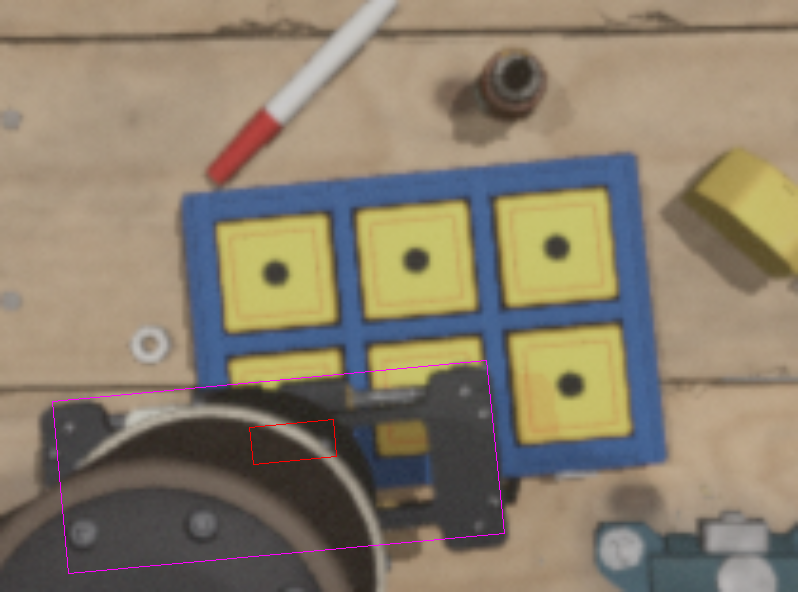

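The top view confirms the tool's x and y (body outline within about 3 mm) and an untouched scene, so only the height differs. Continuing down on force.

Request:
{"op": "jog_arm", "data": {"plan": "0 0 -0.002 0 0 0 -1; 0 0 -0.002 0 0 0 -1; 0 0 0 0 0 0 -1"}}

```text
t: 4.02
eef_pos: [0.4809, 0.0231, 0.042]
ee_rot: [-3.141, -0.003, 0.085]
force: [0.8, -0.1, 0.1]
width: 0.0004
```

Request:
{"op": "jog_arm", "data": {"plan": "0 0 -0.001 0 0 0 -1; 0 0 -0.001 0 0 0 -1; 0 0 0 0 0 0 -1"}}

```text
t: 4.27
eef_pos: [0.4808, 0.0231, 0.0395]
ee_rot: [-3.141, -0.003, 0.085]
force: [0.6, 0.7, 0.4]
width: 0.0008
```

Request:
{"op": "jog_arm", "data": {"plan": "0 0 -0.001 0 0 0 -1; 0 0 -0.001 0 0 0 -1; 0 0 -0.001 0 0 0 -1; 0 0 0 0 0 0 -1"}}

```text
t: 4.6
eef_pos: [0.4809, 0.0231, 0.0362]
ee_rot: [-3.141, -0.003, 0.085]
force: [-0.2, -1.3, 0.1]
width: 0.0006
```

Request:
{"op": "jog_arm", "data": {"plan": "0 0 -0.001 0 0 0 -1; 0 0 -0.001 0 0 0 -1; 0 0 0 0 0 0 -1"}}

```text
t: 4.85
eef_pos: [0.4809, 0.0231, 0.034]
ee_rot: [-3.141, -0.003, 0.085]
force: [-0.7, -1.0, 0.6]
width: 0.0004
```

Request:
{"op": "jog_arm", "data": {"plan": "0 0 -0.001 0 0 0 -1; 0 0 0 0 0 0 -1"}}

```text
t: 5.02
eef_pos: [0.4809, 0.0231, 0.0329]
ee_rot: [-3.141, -0.003, 0.085]
force: [-0.5, -0.3, -0.7]
width: 0.0009
```

Request:
{"op": "jog_arm", "data": {"plan": "0 0 -0.001 0 0 0 -1; 0 0 0 0 0 0 -1"}}

```text
t: 5.18
eef_pos: [0.4809, 0.0231, 0.0318]
ee_rot: [-3.141, -0.003, 0.085]
force: [-0.9, -0.4, -0.9]
width: 0.0002
```

Request:
{"op": "jog_arm", "data": {"plan": "0 0 -0.001 0 0 0 -1; 0 0 0 0 0 0 -1"}}

```text
t: 5.35
eef_pos: [0.4809, 0.0231, 0.0307]
ee_rot: [-3.141, -0.003, 0.085]
force: [-1.2, 0.8, -0.7]
width: 0.0003
```

```bash
python3 - <<'E'
from h import *
s=arm.get_state();print(s["eef_pos"],s["force"])
cv2.imwrite("pics/t6.png",cv2.resize(arm.grab_frame("scene")[260:340,300:400],None,fx=7,fy=7,interpolation=cv2.INTER_CUBIC))
E
```

```text
[0.48088883 0.02309874 0.03072031] [-1.21353394  0.84960484 -0.68703924]
```

View pics/t6.png

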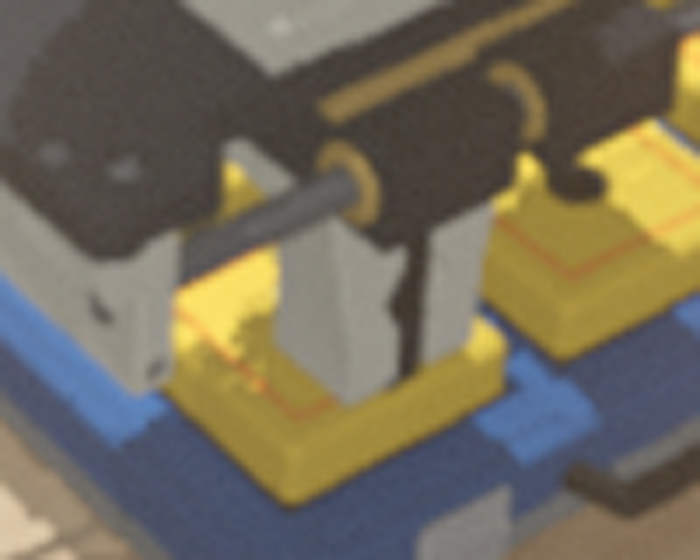

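The tip corner at crop (345,403) now sits about 15 px (a few mm) above the cover's front edge, which is still level. A little further.

Request:
{"op": "jog_arm", "data": {"plan": "0 0 -0.001 0 0 0 -1; 0 0 0 0 0 0 -1"}}

```text
t: 5.57
eef_pos: [0.481, 0.0231, 0.0298]
ee_rot: [-3.141, -0.003, 0.085]
force: [-0.0, -0.1, -0.6]
width: 0.0003
```

Request:
{"op": "jog_arm", "data": {"plan": "0 0 -0.001 0 0 0 -1; 0 0 0 0 0 0 -1"}}

```text
t: 5.73
eef_pos: [0.4812, 0.0232, 0.029]
ee_rot: [-3.141, -0.003, 0.085]
force: [-0.1, -0.0, -0.1]
width: 0.0006
```

Request:
{"op": "jog_arm", "data": {"plan": "0 0 -0.001 0 0 0 -1; 0 0 0 0 0 0 -1"}}

```text
t: 5.9
eef_pos: [0.4813, 0.0232, 0.0292]
ee_rot: [-3.141, -0.004, 0.086]
force: [-0.1, 0.5, 0.3]
width: 0.0002
```

```bash
python3 - <<'E'
from h import *
s=arm.get_state();print(s["eef_pos"],s["force"],s["moment"],s["joint_efforts"],s["q"])
E
```

```text
[0.48133097 0.0232228  0.02915262] [-0.07478819  0.4744465   0.34110812] [-0.01153462  0.01403924  0.01235779] [ 5.02178678e-02 -4.02908850e+01  1.97900426e+01  4.67800722e+00
 -1.76011218e-02 -2.33105939e-04] [ 0.45845312  0.25126549 -0.64169156  0.00161212 -0.67436583  1.19663098]
```

The z motion stopped at 0.029 while the wrist force reads about zero. I'll compare joint efforts with free air before going any further.

Request:
{"op": "jog_arm", "data": {"plan": "0 0 0.002 0 0 0 -1; 0 0 0 0 0 0 -1; 0 0 0 0 0 0 -1"}}

```text
t: 6.15
eef_pos: [0.4815, 0.0233, 0.0314]
ee_rot: [-3.141, -0.004, 0.086]
force: [-0.5, -0.8, -0.3]
width: 0.0003
```

```bash
python3 - <<'E'
from h import *
s=arm.get_state();print(s["eef_pos"],s["force"],s["moment"],s["joint_efforts"],s["q"])
E
```

```text
[0.48145747 0.02332634 0.0313669 ] [-0.48265607 -0.79944368 -0.27079518] [-0.03238389  0.05604569 -0.01371927] [ 2.16470123e-02 -4.01528978e+01  1.99088752e+01  4.68222812e+00
  8.92060320e-02 -6.43802264e-05] [ 0.45851376  0.24760816 -0.63960743  0.0015608  -0.67954521  1.1966228 ]
```

Request:
{"op": "jog_arm", "data": {"plan": "-0.001 0 -0.002 0 0.004 0 -1; 0 0 -0.001 0 0 0 -1; 0 0 -0.001 0 0 0 -1"}}

```text
t: 6.4
eef_pos: [0.4805, 0.0234, 0.0287]
ee_rot: [-3.141, 0.0, 0.086]
force: [-9.5, 1.7, 29.7]
width: 0.0004
```

Request:
{"op": "jog_arm", "data": {"plan": "0 0 -0.002 0 0 0 -1"}}

```text
t: 6.48
eef_pos: [0.4806, 0.0234, 0.0286]
ee_rot: [-3.142, 0.0, 0.088]
force: [-16.5, 4.1, 47.3]
width: 0.0007
```

Force only builds while a row is pushing, and the contact is stiff, about 25 N per 0.5 mm. That last push reached 47 N, harder than I intended. I'll lift now and use much smaller steps from here.

Request:
{"op": "jog_arm", "data": {"plan": "0 0 0.006 0 0 0 -1; 0 0 0.006 0 0 0 -1; 0.003 -0.035 0 0 0 0 -1; 0.003 -0.034 0 0 0 0 -1; 0 0 0 0 0 0 -1; 0 0 0 0 0 0 -1"}}

```text
t: 6.98
eef_pos: [0.4879, -0.0463, 0.0422]
ee_rot: [-3.141, -0.002, 0.092]
force: [-0.8, 0.3, 0.2]
width: 0.0006
```

```bash
python3 - <<'E'
from h import *
s=arm.get_state();print(s["eef_pos"],s["force"])
cv2.imwrite("pics/t7.png",cv2.resize(arm.grab_frame("scene")[220:350,270:470],None,fx=4,fy=4,interpolation=cv2.INTER_CUBIC))
E
```

```text
[ 0.48787913 -0.04631447  0.04223313] [-0.81599423  0.30199441  0.17343494]
```

View pics/t7.png

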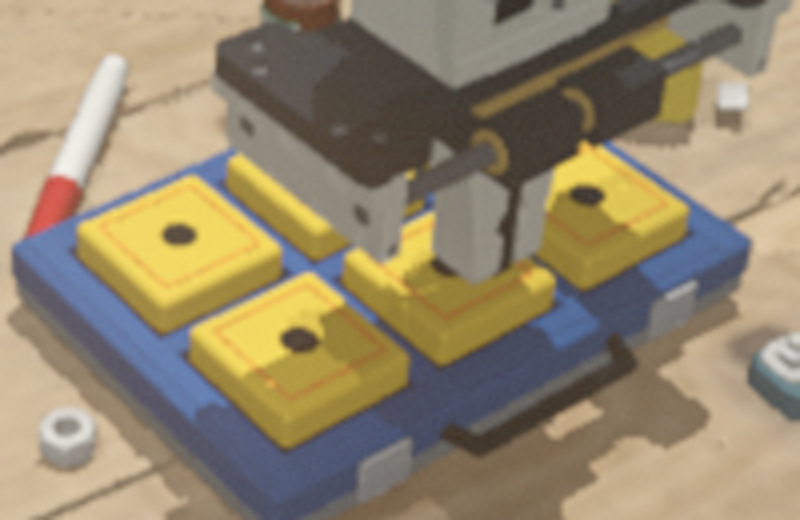

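Cover_1 is level and at the same height as the others, so it is firm, and the fingers are over cover_2's front edge. Approaching gently.

Request:
{"op": "jog_arm", "data": {"plan": "-0.001 0 -0.004 0 0.002 -0.006 -1; 0 0 -0.004 0 0 0 -1; 0 0 -0.002 0 0 0 -1; 0 0 0 0 0 0 -1; 0 0 0 0 0 0 -1"}}

```text
t: 7.45
eef_pos: [0.486, -0.0441, 0.0302]
ee_rot: [-3.141, 0.002, 0.088]
force: [0.4, -0.4, 0.2]
width: 0.0005
```

Request:
{"op": "jog_arm", "data": {"plan": "0 0 -0.001 0 0 0 -1; 0 0 -0.0005 0 0 0 -1"}}

```text
t: 7.62
eef_pos: [0.486, -0.0436, 0.0289]
ee_rot: [-3.142, 0.003, 0.09]
force: [-3.1, -0.9, 9.7]
width: 0.0003
```

```bash
python3 -c "
from h import *
s=arm.get_state();print(s['eef_pos'],s['force'],s['moment'])"
```

```text
[ 0.48604783 -0.04357183  0.02885554] [-3.12426048 -0.87537435  9.6624744 ] [-0.87837421  1.0076659   0.02223235]
```

Cover_2 gives stiff contact at the same height, but the moment (-0.88, 1.01) doesn't fit a contact at the fingertips. I'll lift slightly and work out where the tip and body corners are from the pixels I've already read.

Request:
{"op": "jog_arm", "data": {"plan": "0 0 0.003 0 0 0 -1; 0 0 0.001 0 0 0 -1; 0 0 0 0 0 0 -1"}}

```text
t: 7.87
eef_pos: [0.4862, -0.0432, 0.0333]
ee_rot: [-3.142, 0.003, 0.091]
force: [-0.3, 0.4, 0.1]
width: 0.0006
```

```bash
python3 - <<'E'
from h import *
from scipy.optimize import least_squares as ls
np.set_printoptions(precision=4,suppress=True)
T={"t1":([.4804,.0118,.0612],.068,(359.3,296.7)),"t4":([.4806,.0229,.0491],.084,(350.3,307.3)),"t6":([.4809,.0231,.0307],.085,(349.3,317.6)),"t7":([.4879,-.0463,.0422],.092,(392.5,290.8))}
E_={"t4":(320.3,302.9),"t6":(320,316),"t7":(366.3,284.5)}
def P(k,o):
    p,w,_=T[k];return np.array(p)+R.from_euler("xyz",[np.pi,0,w]).apply(o)
for x in(-.0095,0,.01):
  r=ls(lambda v:np.concatenate([proj("scene",P(k,[x,v[0],v[1]]))-T[k][2] for k in T]),[-.02,0]);print("tip x",x,"y,h",r.x,"res",r.fun)
for x in(-.039,-.02):
  r=ls(lambda v:np.concatenate([proj("scene",P(k,[x,v[0],v[1]]))-E_[k] for k in E_]),[-.09,-.05]);print("ear x",x,"y,h",r.x,"res",r.fun)
r=ls(lambda v:np.concatenate([proj("scene",P(k,v))-T[k][2] for k in T]),[0,-.02,0]);print("free tip",r.x,r.fun)
# vise heights: points in top picture at several z
for p in((395,335),(440,335),(417,345),(385,340),(316,327),(355,325)):
  print(p,[atz("top",p,z)[:2].round(3).tolist() for z in(0,.02,.06,.1)])
# handle
for a,b in(((387,340),(316,327)),((428,318),(355,323))): print("handle",tri(a,b))
E
```

```text
tip x -0.0095 y,h [-0.0121 -0.0148] res [-0.2109  0.6353  1.4591 -0.2059  1.4725 -0.3051 -3.1228 -0.3315]
tip x 0 y,h [-0.003  -0.0031] res [-0.0184  0.7775  1.6686 -0.3107  1.6924 -0.6472 -3.8431 -0.0645]
tip x 0.01 y,h [0.0066 0.0091] res [ 0.1763  0.9205  1.8803 -0.4153  1.9147 -0.9902 -4.5657  0.2044]
ear x -0.039 y,h [-0.0878 -0.0823] res [ 0.2698  0.4822  0.0129 -0.7926 -0.3595  0.2711]
ear x -0.02 y,h [-0.0718 -0.0603] res [ 0.9717  0.3515  0.711  -1.5077 -2.0071  1.0235]
free tip [-0.0389 -0.0403 -0.0509] [-0.8591  0.151   0.7528  0.1568  0.7313  0.8699 -0.6546 -1.2394]
(395, 335) [[0.424, -0.167], [0.427, -0.164], [0.434, -0.158], [0.441, -0.152]]
(440, 335) [[0.423, -0.255], [0.427, -0.25], [0.434, -0.24], [0.44, -0.23]]
(417, 345) [[0.404, -0.21], [0.408, -0.206], [0.416, -0.198], [0.423, -0.19]]
(385, 340) [[0.415, -0.147], [0.418, -0.145], [0.425, -0.14], [0.433, -0.135]]
(316, 327) [[0.441, -0.012], [0.444, -0.013], [0.45, -0.014], [0.456, -0.015]]
(355, 325) [[0.444, -0.089], [0.447, -0.088], [0.453, -0.086], [0.459, -0.083]]
handle (array([ 0.4424, -0.0113,  0.0034]), np.float64(0.0024559441928099423))
handle (array([ 0.4483, -0.0893,  0.0023]), np.float64(0.0007860042747266049))
```

The tip and body corners fit together (67 mm apart, 66 stated), both about 25 mm higher than reported. Contact at reported z≈0.029 then puts the tips on the cover tops, so covers 1 and 2 are firm. Cover_3 next.

Request:
{"op": "jog_arm", "data": {"plan": "0 0 0.005 0 0 -0.005 -1; 0.003 -0.034 0.001 0 -0.002 -0.005 -1; 0.003 -0.034 0 0 0 0 -1; 0 0 0 0 0 0 -1; 0 0 -0.004 0 0 0 -1; 0 0 -0.002 0 0 0 -1; 0 0 0 0 0 0 -1; 0 0 0 0 0 0 -1"}}

```text
t: 8.53
eef_pos: [0.4938, -0.1118, 0.0352]
ee_rot: [-3.141, -0.003, 0.082]
force: [-0.1, 0.2, 1.5]
width: 0.0003
```

Request:
{"op": "jog_arm", "data": {"plan": "-0.002 0 -0.002 0 0.003 0 -1; 0 0 -0.002 0 0 0 -1; 0 0 -0.001 0 0 0 -1; 0 0 0 0 0 0 -1"}}

```text
t: 8.87
eef_pos: [0.4915, -0.1098, 0.0297]
ee_rot: [-3.141, 0.001, 0.085]
force: [0.2, 0.6, -0.6]
width: 0.0004
```

Request:
{"op": "jog_arm", "data": {"plan": "0 0 -0.0008 0 0 0 -1; 0 0 -0.0004 0 0 0 -1"}}

```text
t: 9.03
eef_pos: [0.4917, -0.1095, 0.0289]
ee_rot: [-3.142, 0.001, 0.086]
force: [-2.1, -0.9, 9.7]
width: 0.0006
```

```bash
python3 -c "
from h import *
s=arm.get_state();print(s['eef_pos'],s['force'],s['moment'])"
```

```text
[ 0.4916531  -0.10951171  0.0288725 ] [-2.06807112 -0.90560024  9.67801363] [-0.26679756  1.26259977  0.01299295]
```

Covers 2 and 3 stop at the same height, but the moments point to one fixed spot in the world, near (0.38,-0.14). That could be the vise touching the arm rather than the tips on the covers. Cover_6, further back, will tell.

Request:
{"op": "jog_arm", "data": {"plan": "0 0 0.006 0 0 0 -1; 0 0 0.006 0 0 0 -1; 0.035 0.002 0 0 0 0 -1; 0.034 0.002 0 0 0 0 -1; 0 0 0 0 0 0 -1; 0 0 -0.004 0 0 0 -1; 0 0 -0.002 0 0 0 -1; 0 0 0 0 0 0 -1"}}

```text
t: 9.7
eef_pos: [0.563, -0.1052, 0.0382]
ee_rot: [-3.141, -0.001, 0.086]
force: [0.1, 0.1, 0.6]
width: 0.0001
```

```bash
python3 -c "
from h import *
s=arm.get_state();print(s['eef_pos'],s['ee_rot'],s['force'],s['moment'])"
```

```text
[ 0.56295201 -0.10521357  0.03824873] [-3.14122470e+00 -7.87686935e-04  8.61425628e-02] [0.14288613 0.14253335 0.57859025] [0.01581243 0.00882353 0.05854561]
```

Request:
{"op": "jog_arm", "data": {"plan": "-0.001 0 -0.003 0 0 0 -1; 0 0 -0.003 0 0 0 -1; 0 0 -0.001 0 0 0 -1; 0 0 0 0 0 0 -1"}}

```text
t: 10.03
eef_pos: [0.5595, -0.1054, 0.0306]
ee_rot: [-3.141, 0.001, 0.086]
force: [-0.0, -0.6, -0.4]
width: 0.0005
```

Request:
{"op": "jog_arm", "data": {"plan": "0 0 -0.001 0 0 0 -1; 0 0 -0.0005 0 0 0 -1"}}

```text
t: 10.2
eef_pos: [0.559, -0.1054, 0.0292]
ee_rot: [-3.141, 0.001, 0.086]
force: [-0.9, -1.0, -0.0]
width: 0.0006
```

```bash
python3 -c "
from h import *
s=arm.get_state();print(s['eef_pos'],s['force'],s['moment'])"
```

```text
[ 0.55904068 -0.1054279   0.02915872] [-0.85607748 -0.97253411 -0.03978629] [-0.05058355 -0.01087707  0.02444113]
```

Request:
{"op": "jog_arm", "data": {"plan": "0 0 -0.0006 0 0 0 -1; 0 0 -0.0004 0 0 0 -1"}}

```text
t: 10.37
eef_pos: [0.5591, -0.1054, 0.0289]
ee_rot: [-3.141, 0.0, 0.086]
force: [-2.9, 0.2, 5.2]
width: 0.0005
```

```bash
python3 -c "
from h import *
s=arm.get_state();print(s['eef_pos'],s['force'],s['moment'])"
```

```text
[ 0.55907759 -0.10541768  0.02894459] [-2.8956427   0.16338774  5.246331  ] [0.25507351 0.78492441 0.03693936]
```

Contact again at exactly 0.0289, far from the vise, so this is the plane of the cover tops. Covers 1, 2, 3 and 6 are firm. On to cover_5.

Request:
{"op": "jog_arm", "data": {"plan": "0 0 0.006 0 0 0 -1; 0 0 0.003 0 0 0 -1; -0.001 0.034 0 0 0 0 -1; -0.001 0.034 0 0 0 0 -1; 0 0 0 0 0 0 -1; 0 0 -0.003 0 0 0 -1; 0 0 -0.001 0 0 0 -1; 0 0 0 0 0 0 -1"}}

```text
t: 11.03
eef_pos: [0.5586, -0.0358, 0.0368]
ee_rot: [-3.141, -0.004, 0.084]
force: [0.4, 0.0, 0.2]
width: 0.0009
```

Request:
{"op": "jog_arm", "data": {"plan": "0 0 -0.002 0 0 0 -1; 0 0 0 0 0 0 -1"}}

```text
t: 11.2
eef_pos: [0.5585, -0.0369, 0.0345]
ee_rot: [-3.141, -0.003, 0.083]
force: [-0.2, 0.8, 0.6]
width: 0.0008
```

Request:
{"op": "jog_arm", "data": {"plan": "-0.002 0 -0.002 0 0.003 0 -1; 0 0 -0.002 0 0 0 -1; 0 0 0 0 0 0 -1"}}

```text
t: 11.45
eef_pos: [0.556, -0.0385, 0.0298]
ee_rot: [-3.141, 0.001, 0.081]
force: [-0.6, -0.4, -0.3]
width: 0.0003
```

Request:
{"op": "jog_arm", "data": {"plan": "0 0 -0.0008 0 0 0 -1; 0 0 -0.0004 0 0 0 -1"}}

```text
t: 11.62
eef_pos: [0.5559, -0.0389, 0.0283]
ee_rot: [-3.141, 0.001, 0.08]
force: [0.6, 0.8, 0.9]
width: 0.0005
```

Already below 0.0289 with hardly any force. A little deeper.

Request:
{"op": "jog_arm", "data": {"plan": "0 0 -0.0006 0 0 0 -1; 0 0 -0.0004 0 0 0 -1"}}

```text
t: 11.78
eef_pos: [0.5558, -0.0389, 0.0274]
ee_rot: [-3.141, 0.001, 0.08]
force: [-0.5, 0.5, 2.1]
width: 0.0008
```

Request:
{"op": "jog_arm", "data": {"plan": "0 0 -0.0005 0 0 0 -1; 0 0 -0.0005 0 0 0 -1"}}

```text
t: 11.95
eef_pos: [0.5557, -0.0389, 0.0265]
ee_rot: [-3.141, 0.001, 0.08]
force: [0.1, -0.0, 2.9]
width: 0.0004
```

Cover_5 rocks: it has sunk 2.4 mm at 2.9 N. I'll lift, move over its dot and check the aim.

Request:
{"op": "jog_arm", "data": {"plan": "0 0 0.004 0 0 0 -1; 0 0 0.003 0 0 0 -1; 0.009 0.003 0 0 0 0 -1; 0.009 0.002 0 0 0 0 -1; 0 0 0 0 0 0 -1; 0 0 0 0 0 0 -1"}}

```text
t: 12.45
eef_pos: [0.5766, -0.0331, 0.0347]
ee_rot: [-3.141, -0.001, 0.081]
force: [-0.7, -0.1, -0.8]
width: 0.0005
```

```bash
python3 - <<'E'
from h import *
s=arm.get_state();print(s["eef_pos"],s["ee_rot"],s["force"])
img=cv2.resize(arm.grab_frame("scene")[210:330,290:450],None,fx=5,fy=5,interpolation=cv2.INTER_CUBIC)
cc=np.array([.5739,-.0393,.042]);w=.081;Z=np.array([[np.cos(w),-np.sin(w),0],[np.sin(w),np.cos(w),0],[0,0,1]])
c=lambda P:tuple(int(x) for x in (proj("scene",P)-(290,210)+.5)*5)
q=[c(cc+Z@[a,b,0]) for a,b in((-.028,-.028),(-.028,.028),(.028,.028),(.028,-.028))]
cv2.polylines(img,[np.array(q)],True,(0,255,0),1);cv2.circle(img,c(cc),3,(0,255,0),-1)
h=s["eef_pos"][2]-.0290+.042
q=[c(np.array([*(cc[:2]),h])+Z@[a,b,0]) for a,b in((-.0095,-.018),(-.0095,.018),(.0095,.018),(.0095,-.018))]
cv2.polylines(img,[np.array(q)],True,(0,0,255),1)
cv2.imwrite("pics/t8.png",img)
E
```

```text
[ 0.57656791 -0.03314591  0.03465252] [-3.14080758e+00 -5.69639712e-04  8.07796152e-02] [-0.74409182 -0.14175238 -0.8195591 ]
```

View pics/t8.png

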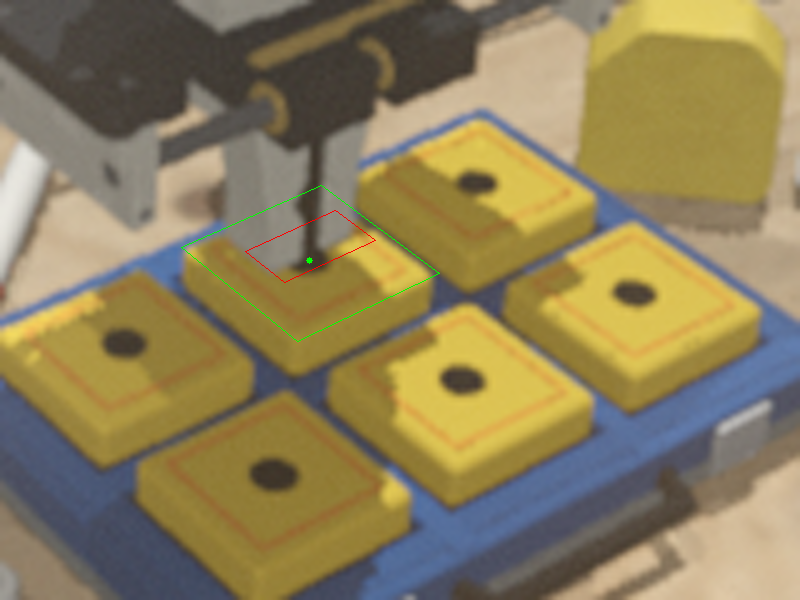

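The finger seam, at crop (305,258), sits about 5 mm too far back and 5 mm too far left of the dot at (309,260). Covers are level again. Correcting, then pressing.

Request:
{"op": "jog_arm", "data": {"plan": "-0.004 -0.006 0 0 0 0 -1; 0 0 0 0 0 0 -1; 0 0 -0.002 0 0 0 -1; 0 0 -0.001 0 0 0 -1; 0 0 0 0 0 0 -1"}}

```text
t: 12.92
eef_pos: [0.571, -0.0403, 0.0307]
ee_rot: [-3.141, 0.001, 0.08]
force: [0.0, 0.5, -0.0]
width: 0.0006
```

Request:
{"op": "jog_arm", "data": {"plan": "0.002 0.001 -0.0008 0 0 0 -1; 0 0 -0.0006 0 0 0 -1; 0 0 -0.0004 0 0 0 -1"}}

```text
t: 13.17
eef_pos: [0.573, -0.0393, 0.0288]
ee_rot: [-3.141, 0.001, 0.08]
force: [-2.3, -0.3, 4.6]
width: 0.0007
```

Request:
{"op": "jog_arm", "data": {"plan": "0 0 -0.0004 0 0 0 -1"}}

```text
t: 13.25
eef_pos: [0.573, -0.0393, 0.0287]
ee_rot: [-3.141, 0.001, 0.08]
force: [-2.9, 0.4, 8.0]
width: 0.0007
```

The middle holds at 8 N, as expected before the stem slips.

Request:
{"op": "jog_arm", "data": {"plan": "0 0 -0.0005 0 0 0 -1; 0 0 -0.0005 0 0 0 -1"}}

```text
t: 13.42
eef_pos: [0.573, -0.0393, 0.0288]
ee_rot: [3.142, 0.001, 0.081]
force: [-2.0, -0.6, 6.0]
width: 0.0006
```

Request:
{"op": "jog_arm", "data": {"plan": "0 0 -0.0005 0 0 0 -1; 0 0 -0.0005 0 0 0 -1"}}

```text
t: 13.58
eef_pos: [0.573, -0.0393, 0.0288]
ee_rot: [3.141, 0.001, 0.082]
force: [-2.4, -0.6, 6.0]
width: 0.0006
```

Request:
{"op": "jog_arm", "data": {"plan": "0 0 -0.0008 0 0 0 -1"}}

```text
t: 13.67
eef_pos: [0.573, -0.0393, 0.0287]
ee_rot: [3.141, 0.001, 0.082]
force: [-2.4, 0.7, 7.8]
width: 0.0007
```

Request:
{"op": "jog_arm", "data": {"plan": "0 0 -0.001 0 0 0 -1"}}

```text
t: 13.75
eef_pos: [0.573, -0.0393, 0.0284]
ee_rot: [3.141, 0.001, 0.082]
force: [-2.3, 0.7, 8.1]
width: 0.0004
```

It is starting to slip. I'll follow with 1 mm steps.

Request:
{"op": "jog_arm", "data": {"plan": "0 0 -0.001 0 0 0 -1; 0 0 -0.001 0 0 0 -1; 0 0 -0.001 0 0 0 -1"}}

```text
t: 14.0
eef_pos: [0.573, -0.0393, 0.0277]
ee_rot: [3.14, 0.0, 0.083]
force: [-3.0, 0.6, 9.1]
width: 0.0005
```

Request:
{"op": "jog_arm", "data": {"plan": "0 0 -0.001 0 0 0 -1; 0 0 -0.001 0 0 0 -1"}}

```text
t: 14.17
eef_pos: [0.573, -0.0393, 0.0272]
ee_rot: [3.14, -0.0, 0.084]
force: [-4.0, 1.2, 7.6]
width: 0.0007
```

Request:
{"op": "jog_arm", "data": {"plan": "0 0 -0.0012 0 0 0 -1; 0 0 -0.0012 0 0 0 -1; 0 0 -0.0012 0 0 0 -1; 0 0 -0.0012 0 0 0 -1; 0 0 -0.0012 0 0 0 -1; 0 0 -0.0012 0 0 0 -1"}}

```text
t: 14.67
eef_pos: [0.5731, -0.0393, 0.0246]
ee_rot: [3.139, -0.002, 0.086]
force: [-3.2, -0.4, 8.0]
width: 0.0004
```

Request:
{"op": "jog_arm", "data": {"plan": "0 0 -0.0012 0 0 0 -1; 0 0 -0.0012 0 0 0 -1; 0 0 -0.0012 0 0 0 -1"}}

```text
t: 14.92
eef_pos: [0.5731, -0.0393, 0.0233]
ee_rot: [3.139, -0.003, 0.087]
force: [-3.3, 1.1, 7.5]
width: 0.0003
```

Request:
{"op": "jog_arm", "data": {"plan": "0 0 -0.0012 0 0.001 -0.002 -1; 0 0 -0.0012 0 0 0 -1; 0 0 -0.0012 0 0 0 -1"}}

```text
t: 15.17
eef_pos: [0.5731, -0.0393, 0.022]
ee_rot: [3.138, -0.002, 0.086]
force: [-3.3, 0.1, 8.2]
width: 0.0007
```

Request:
{"op": "jog_arm", "data": {"plan": "0 0 -0.001 0 0 0 -1; 0 0 -0.001 0 0 0 -1"}}

```text
t: 15.33
eef_pos: [0.5731, -0.0394, 0.0219]
ee_rot: [3.138, -0.003, 0.087]
force: [-5.1, 0.6, 12.6]
width: 0.0007
```

It has stopped at 0.0219, the full 7.0 mm, with force rising. One more firm push to be sure, then lift and a light edge press to check that it no longer rocks.

Request:
{"op": "jog_arm", "data": {"plan": "0 0 -0.0012 0 0 0 -1; 0 0 -0.0012 0 0 0 -1"}}

```text
t: 15.5
eef_pos: [0.5731, -0.0394, 0.0219]
ee_rot: [3.137, -0.003, 0.088]
force: [-4.5, 0.3, 13.0]
width: 0.0006
```

Request:
{"op": "jog_arm", "data": {"plan": "0 0 0.005 0.003 0.003 -0.005 -1; 0 0 0.005 0 0 0 -1; -0.009 0 0 0 0 0 -1; -0.009 0 0 0 0 0 -1; 0 0 0 0 0 0 -1; 0 0 -0.004 0 0 0 -1; 0 0 -0.002 0 0 0 -1; 0 0 0 0 0 0 -1"}}

```text
t: 16.17
eef_pos: [0.5528, -0.039, 0.0265]
ee_rot: [3.141, -0.002, 0.083]
force: [0.8, 0.3, 0.2]
width: 0.0003
```

Request:
{"op": "jog_arm", "data": {"plan": "0.003 0 -0.0015 0 0 0 -1; 0 0 -0.0015 0 0 0 -1; 0 0 0 0 0 0 -1; 0 0 -0.0005 0 0 0 -1; 0 0 -0.0005 0 0 0 -1"}}

```text
t: 16.58
eef_pos: [0.5564, -0.0391, 0.0218]
ee_rot: [3.14, -0.0, 0.083]
force: [-5.8, 1.8, 14.3]
width: 0.0004
```

Request:
{"op": "jog_arm", "data": {"plan": "0 0 -0.0004 0 0 0 -1"}}

```text
t: 16.67
eef_pos: [0.5564, -0.0391, 0.022]
ee_rot: [3.14, -0.0, 0.083]
force: [-2.7, 1.5, 5.8]
width: 0.0003
```

The edge now stops dead at 0.0219 with no rocking. Lifting clear for the final look.

Request:
{"op": "jog_arm", "data": {"plan": "0 0 0.01 0 0 0 -1; 0 0 0.03 0 0 0 -1; 0 0 0.04 0 0 0 -1; -0.005 0.02 0.035 0 0 0 -1; -0.01 0.03 0.025 0 0 0 -1; -0.015 0.035 0.01 0 0 0 -1; -0.015 0.035 0 0 0 0 -1; 0 0 0 0 0 0 -1"}}

```text
t: 17.33
eef_pos: [0.5087, 0.0832, 0.183]
ee_rot: [-3.141, -0.0, 0.077]
force: [-0.4, -0.5, -0.3]
width: 0.0003
```

Request:
{"op": "jog_arm", "data": {"plan": "-0.01 0.04 0 0 0 0 -1; -0.01 0.04 0 0 0 0 -1; -0.015 0.035 0 0 0 0 -1; -0.015 0.03 0 0 0 0 -1; 0 0 0 0 0 0 -1; 0 0 0 0 0 0 -1; 0 0 0 0 0 0 -1; 0 0 0 0 0 0 -1"}}

```text
t: 18.0
eef_pos: [0.457, 0.2324, 0.19]
ee_rot: [-3.135, -0.008, 0.081]
force: [-0.1, -0.9, 0.4]
width: 0.0003
```

```bash
python3 - <<'E'
from h import *
s=arm.get_state();print(s["t"],s["eef_pos"],s["force"])
a=arm.grab_frame("scene");b=arm.grab_frame("top")
A=cv2.resize(a[190:350,250:480],(575,400),interpolation=cv2.INTER_CUBIC);B=cv2.resize(b[180:340,240:450],(525,400),interpolation=cv2.INTER_CUBIC)
cv2.imwrite("pics/fin.png",cv2.resize(cv2.hconcat([A,B]),(800,291)))
E
```

```text
18.0 [0.45698562 0.23236871 0.19002337] [-0.10332104 -0.85953596  0.37945525]
```

View pics/fin.png

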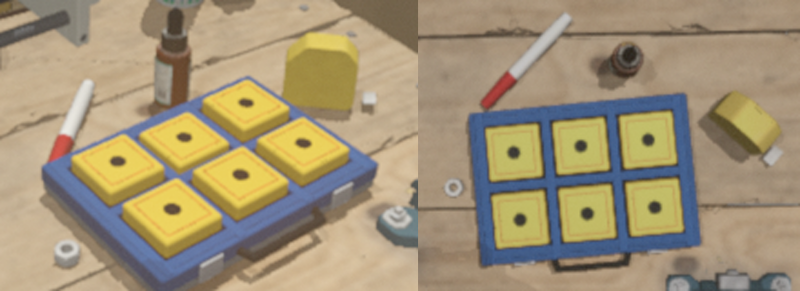

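Cover_5 (left view, about (184,137)) sits lower and level. The bystanders are unmoved. I'll check the dot shifts numerically, then hand in.

```bash
python3 - <<'E'
from h import *
px=[(345,306),(382,290),(417,269),(314.5,282.5),(351,262),(385.5,250.5)]
def dots(im):
    g=cv2.cvtColor(im,cv2.COLOR_BGR2GRAY);o=[]
    for u,v in px:
        u0,v0=int(u),int(v);w=g[v0-7:v0+10,u0-7:u0+8].astype(float);k=np.clip(80-w,0,None);yy,xx=np.mgrid[-7:10,-7:8]
        o.append((u0+(k*xx).sum()/k.sum(),v0+(k*yy).sum()/k.sum()))
    return np.array(o)
print((dots(arm.grab_frame("scene"))-dots(cv2.imread("pics/scene0.png"))).round(1).tolist())
print("expected c5",proj("scene",[.574,-.039,.035])-proj("scene",[.574,-.039,.042]))
arm.job_done()
E
```

```text
[[-0.2, 0.0], [-1.0, -0.3], [-2.0, 0.2], [-0.5, 0.4], [nan, nan], [-0.6, -0.1]]
expected c5 [-0.24400604  3.6088457 ]
the job is handed in; nothing more can be done<stdin>:7: RuntimeWarning: invalid value encountered in scalar divide
```

Cover_5 (back row, middle) was the loose one. It is now pressed fully down onto its seal, and I have handed the job in at about 18 s of robot time.

**Finding it:** At an edge, covers 1, 2, 3 and 6 each stopped dead at the same height. Cover_5 sank 2.4 mm at 2.9 N and sprang back. I did not press cover_4, since only one cover could be loose.

**Seating it:** Pressed on its middle, cover_5 gave way at about 8–9 N, went down 7.0 mm and held at 13 N. A press near its edge afterwards, up to 14 N, showed no rocking. The last picture showed all covers level and the bystanders in place.

**What failed or disagreed:**
- **Too hard on cover_1:** one push reached 47 N before I learned how stiff the contact is. It stayed level and in place. The other firm covers saw at most about 10 N.
- **Height offset:** tip contact came about 24 mm lower in reported height than the given tool data implies. I worked from relative heights instead.
- **Unexplained moments:** the wrist moment readings did not fit contact at the fingertips. I never explained them and relied on the matching contact heights.
- **Last picture check:** measuring the dots' shift before hand-in failed for cover_5 (no value). The other dots moved at most 0.4 px vertically, but up to 2 px sideways at cover_3. Cover_5's seating therefore rests on the measured 7.0 mm, the edge press and the picture.

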